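# Wind the specimen stage to the illuminator and open its iris

## Task

Put the loose crank fully down on the square drive shaft of the translation stage and, with the crank's knob, wind the carriage until the specimen slide stands centred in front of the side port of the round illuminator column (not the square detector). Only then turn the slim knurled iris ring of the illuminator counter-clockwise (from above) to its stop, fully open, without touching the fixed rings directly above and below it. Leave the crank on the shaft, do not push the carriage or turn the bare shaft with the fingers, and leave the other things where they are.

Things in the scene. Friction and masses are not known exactly. Their poses are not given: they have to be found in the camera images.
- stage: Fixed translation stage: dark base plate 12 mm thick, spanning x -45 to 125 and y -115 to 210 mm; origin on the table under the middle of the rail, which runs along y. At +y a white gearbox 70 x 70 mm, top 50 mm above the table. The round illuminator and square detector stand on the plate at x = 85 mm, 42 to 58 mm from the rail's middle, one to +y, one to -y (which is which varies).
- shaft_foot (a point): Foot of the upright square drive shaft, on the gearbox top (50 mm above the table) at x 0, y 170 mm of the stage. The shaft is a 12 mm square, 18 mm tall with the last 4 mm stepped down to a 9 mm square. At the start its flats are parallel to the stage's x and y axes; this frame turns with the shaft.
- slide_centre (a point): Centre of the glass specimen slide, 30 x 30 mm, upright in a black frame 40 mm wide on the carriage; 57 mm above the table, frame top at 76 mm. The slide faces the columns (stage's +x).
- carriage: Aluminium carriage 60 x 50 x 10 mm with the slide frame; origin at its underside, at the rail's middle at the start; it can go 68 mm either way. To be moved with the crank only: 18 mm per full turn; counter-clockwise turning (seen from above) moves it towards the stage's +y, to the gearbox.
- shaft: The square drive shaft (see shaft_foot). To be turned with the crank only; needs about 0.05 N m and stays where it is left.
- illuminator: Round column fixed on the stage plate; origin on the plate (12 mm above the table), axes parallel to the stage's. White 42 mm tube, 56 mm foot, top 108 mm above the origin. A side port (black 20 mm tube) points to -x, to the rail, its mouth 40 mm out, centre 45 mm above the origin. The slide is centred when its y in this frame is zero.
- iris_centre (a point): Centre, on the column's axis, half-way up, of the slim knurled iris ring: diameter 60 mm, 12 mm thick, 98 mm above the table. Fixed rings of 50 mm diameter lie 2 mm above and below it. Below the lower one is the 42 mm tube.
- iris (a joint): Angle (rad) of the iris ring: 0 closed, 1.25 fully open at its stop, growing counter-clockwise seen from above; starts at 0 to 0.35. Needs about 0.06 N m and stays where it is left. One grasp can do the whole turn.
- ring_above: Fixed black ring above the iris ring, 50 mm diameter, 14 mm tall, from 106 to 120 mm above the table. Not to be touched.
- ring_below: Fixed black ring below the iris ring, 50 mm diameter, 14 mm tall, from 76 to 90 mm above the table. Not to be touched.
- detector: Fixed square black column, 38 x 38 mm with a 46 x 40 mm foot, 104 mm above the table with its socket; the wrong one. Axes parallel to the stage's.
- crank_hub (a point): Centre, half-way up, of the loose crank's square steel hub, 26 x 26 mm, 44 mm tall, standing on the table. x points along the arm to the knob; the arm (14 mm wide, 24 to 32 mm above the underside) runs 64 mm out to +x; to -x is a round counterweight, 22 mm diameter, 36 mm out, 24 to 40 mm above the underside. The +y and -y faces are free to grasp. About 0.23 kg.
- crank_socket (a point): Centre of the hub's underside, the mouth of its square socket: 14 mm wide, 20 mm deep, flats parallel to the hub's faces. Fully on when the underside rests on the gearbox boss.
- crank_knob (a point): Centre of the crank's knob, an upright black cylinder of 18 mm diameter and 38 mm height that spins freely on its pin, 55 mm from the hub's axis. Its centre is 53 mm and its top 72 mm above the hub's underside.
- dropper: Bystander: amber dropper bottle, 28 mm diameter, 65 mm tall, standing on the other side of the crank's hub, its axis 66 to 72 mm from the hub's middle line; origin under its centre.
- canister: Bystander: black objective canister, 34 mm diameter, 60 mm tall; origin under its centre.
- dish: Bystander: clear petri dish, 84 mm diameter, 14 mm tall; origin under its centre.
- slidebox: Bystander: grey slide box 85 x 100 x 32 mm; origin under its centre.
- driver: Bystander: screwdriver 150 mm long lying along its x axis.
- eyepiece: Bystander: black eyepiece, 32 mm diameter, 40 mm tall, standing on one side of the crank's hub; origin under its centre.
- lenscap: Bystander: black lens cap, 40 mm diameter, 18 mm tall, beside the gearbox; origin under its centre.
- filterbox: Bystander: white filter box 50 x 50 x 20 mm; origin under its centre.
Not all that is in view belongs to the job. Leave any blue or turquoise look-alike of the part that bears crank_hub alone.

How it is judged (in metres and radians):
On the way, in this order (a step that is already met when the one before it is completed fails the run):
1. the crank sits fully down on the square shaft (distance between crank_socket and shaft_foot below 0.004 m and angle between crank_socket's own z axis and vertical below 0.1 rad), for 0.2 s.
2. the slide has been wound in front of the illuminator's port, crank still on, and stands still (all of step 1 and y of slide_centre in the frame of illuminator between -0.0025 and 0.0025 m and linear speed of carriage below 0.002 m/s), for 0.3 s.
3. the iris ring is fully open (value of joint iris above 1.17 rad), for 0.2 s.
At the end, for the whole second after the job is handed in: The crank rests on the shaft (its underside within 4 mm of the shaft's foot, upright within 0.1 rad, at rest), the slide's centre is within 2.5 mm of the port's axis along the rail, the carriage stands still and the iris ring is within 0.08 rad of its open stop (all of step 2 and value of joint iris above 1.17 rad and linear speed of crank below 0.01 m/s); the robot touches nothing.
It fails at once if the fingers or arm push the carriage (contact force between any of the fingers, the arm and carriage above 2 N).
It fails at once if the fingers turn the bare shaft (contact force between the fingers and shaft above 2 N).
It fails at once if a fixed ring beside the iris ring is touched (contact force between any of the fingers, the arm and ring_above above 1 N or contact force between any of the fingers, the arm and ring_below above 1 N).
It fails at once if a bystander is shifted by more than 20 mm (distance of any of dropper, canister, dish, slidebox, driver, eyepiece, filterbox, lenscap from where it was at the start of the episode above 0.02 m).
It also fails if it takes over 72 s, if anything falls off the work surface, if the arm or the gripper's body presses on something with over 40 N, if the wrist force passes 120 N, or if a joint passes its speed limit or range.

## Robot

A 6-joint arm with a two-finger parallel gripper is mounted at the origin on the work surface. World frame = base frame: x ahead of the robot, y to its left, z up, the work surface at z = 0. Lengths are in mm, angles in rad, forces in N, time in s.
With the tool pointing down it reaches from about 225 to 725 mm from the base axis. Payload 3.1 kg.
Tool frame: the origin (TCP) lies between the finger pads; the fingertips stand ctrl.finger_overhang ahead of it and the grasp point (between the pads) lies 2 mm behind it (ctrl.finger_overhang is the distance from the TCP to the fingertips, in mm); y points along the fingers, x is the direction in which the jaws open and shut, and the axes are right-handed (so a half turn about y gives the same grasp; the last joint's range is limited). The gripper opens to 85 mm and grips with 20 to 120 N. Pads are 22 mm wide; open, the fingers measure 114 mm over their backs; the gripper's body (76 mm by 85 mm) begins 54 mm behind the grasp point. The pads swing forward as they close: fully open they stand 13 mm farther back than shut.
Start: joints at [-1.476, 0.048, 0.099, 1.622, 0, 1.443], TCP at [115.99, -512.019, 248.312] pointing down, gripper open.
Joint ranges: [-2.91, 2.91], [-0.99, 1.94], [-1.21, 1.42], [-2.12, 2.29], [-1.49, 1.47], [-3.14, 3.14]. Speed limits (rad/s): [2.79, 2.79, 3.14, 3.14, 3.14, 3.14].

## Interface

Orientations are given as a rotation vector (axis times angle).
In Python, from workcell import ctrl, grab_frame, camera_info, sign_off, spot_in, landmark_of gives the robot as it stands. The module is installed in compiled form; this text tells all that it offers.
- The arm moves only by the shell command python3 -m crank 'ROWS' [OPENING] [FORCE]. ROWS is text: rows parted by semicolons, each of 4 numbers parted by spaces: the shift along the tool's x, y, z in mm, then the turn about the tool's y in rad. In form: tx ty tz turn; .... A call has 1 to 5 rows; each row shifts and turns the pose as measured when the row begins, along the tool's axes as they then stand; what a row does not reach is not made up. A row lasts 1/12 s, in which the tool goes at most 41.7 mm and 7.16 degrees, less where a joint would pass 70% of its speed; a pose out of reach is approached as far as the arm can. A call is refused whole if a number of a shift passes 41.7 or a number of a turn 0.125, either way. A call with a gripper value outside its range is refused whole. OPENING is the gripper's target within -1 to 1 (shut at 1, half-way at 0, fully open at -1), set as the call begins (- or left out, the last holds). The fingers move at their own pace and stop on an object; FORCE is the grip in N (left out, the last holds). Time passes only in rows, so rows that do not move let the fingers close. It gives the time, the measured TCP pose, the force and the opening at its end, in the units of the state.
- ctrl.read_state(): the state, without advancing time (a new reading comes with each control period).
- grab_frame(name): name is "scene" or "top" or "wrist"; returns the picture (420x560x3 uint8, red, green, blue); there is no depth.
- camera_info(name): a dict with "fov_y" (degrees; the focal length in pixels is half the picture's height over the tangent of half this angle, whatever the lens; pixels are square), "cx", "cy" (the principal point, pixels), "rvec" (rotation vector, rad) and "tvec" (3), from world to camera coordinates, as OpenCV has them. Camera axes: x right, y down, z forward; pixel columns grow to the right and rows downward; lengths in mm; the calibration is good to about 2 mm. A picture is of the moment at which its call begins: read the wrist's pose just before it. camera_info takes no time and is no camera call; for the wrist camera it gives the pose at the moment of the call.
- sign_off(): hands the job in, once; it reports no verdict.
Trained networks look in the newest picture that a camera, given by its name, has taken for a name from the list of things; names that differ only in an ending like _2 or _b are one class to them, and where a whole thing is asked for, a point or a joint stands for the part that bears it (a point fixed in the world has none). Each returns a list of dicts, best first, with "confidence" (0 to 1); they miss things now and then, are a little off and sometimes report something else, mostly with a low value. They report only what shows in the picture. A call takes as long as a camera call. They do not tell look-alikes from the thing itself.
- spot_in(query, camera): "point" ([x, y, z] in mm, in world coordinates, good to about 4 mm: the middle of the surface that is visible of it).
- landmark_of(query, camera): "point" ([x, y, z] in mm, in world coordinates, good to about 4 mm: a listed point, or the origin of a listed thing).
The state is a dict: "time_s": time; "joints": joint angles; "qd": joint speeds; "joint_efforts": joint torques, N m; "ee_pos": TCP position; "tool_rot": TCP orientation; "wrist_force": force on the tool from outside, world axes, zero at the start; "moment": the same for the moment, N m; "opening": opening from 0.0 (shut) to 1.0 (fully open).
Only numpy, scipy, OpenCV 4.12 (cv2) and the standard library are available. Lean on these libraries where they do the work, as an engineer would, in place of code of your own. Each camera call takes 0.05 s, during which the arm holds its last target. There are 200 camera calls.

## Working session

There is one attempt and no reset: what is moved stays moved. The work goes in short steps, Python scripts to look and compute and a shell command to move; the robot and the scene stay as the last step left them, time stands still between calls to the robot, and variables do not carry over. Pictures are saved under pics/ and viewed, about 8 in all and at most 12, crops included, and the job is handed in when it is done.

```bash
mkdir -p pics; ls
cat > h.py <<'E'
import numpy as np,cv2
from scipy.spatial.transform import Rotation as R
from workcell import ctrl,grab_frame,camera_info,sign_off,spot_in,landmark_of
np.set_printoptions(precision=2,suppress=True)
def cam(n):
    c=camera_info(n);f=210/np.tan(np.radians(c['fov_y']/2))
    return np.array([[f,0,c['cx']],[0,f,c['cy']],[0,0,1]]),np.array(c['rvec'],float),np.array(c['tvec'],float)
def proj(p,n,c=None):
    K,r,t=c or cam(n);return cv2.projectPoints(np.array(p,float).reshape(-1,1,3),r,t,K,None)[0].reshape(-1,2)
def unproj(uv,z,n,c=None):
    K,r,t=c or cam(n);M=R.from_rotvec(r).as_matrix();d=M.T@np.linalg.solve(K,[uv[0],uv[1],1]);o=-M.T@t
    return o+d*(z-o[2])/d[2]
def st():
    s=ctrl.read_state();Rm=R.from_rotvec(s['tool_rot']).as_matrix()
    print('t',s['time_s'],'pos',np.array(s['ee_pos']),'op',s['opening'],'F',np.array(s['wrist_force']),'\nR',Rm.tolist(),'q',np.array(s['joints']))
    return s,Rm
def save(n,f):
    im=grab_frame(n);cv2.imwrite('pics/'+f,im[:,:,::-1]);return im
E
cat > a.py <<'E'
from h import *
st();print(ctrl.finger_overhang)
for n in('scene','top'):
    save(n,n+'0.png');K,r,t=cam(n);print(n,K[0,0],K[:2,2],-R.from_rotvec(r).as_matrix().T@t)
    for q in['stage','shaft_foot','slide_centre','illuminator','iris_centre','detector','crank_hub','crank_socket','crank_knob','dropper','eyepiece','canister','dish','slidebox','driver','lenscap','filterbox']:
        print(q,[(np.round(d['point']).tolist(),round(d['confidence'],2)) for d in landmark_of(q,n)[:3]])
cv2.imwrite('pics/b0.png',cv2.resize(np.vstack([cv2.imread('pics/scene0.png'),cv2.imread('pics/top0.png')]),(400,600)))
E
python3 a.py
```

```text
pics
t 0.0 pos [ 115.93 -511.45  247.14] op 1.0013663956652183 F [-0.09  1.1  -0.62] 
R [[0.22097155514929565, -0.00023409609792779396, 0.9752802248656122], [-0.9752775085863065, 0.002319271515954846, 0.22097149640920327], [-0.0023136682106675854, -0.9999972830856354, 0.0002841843745371997]] q [-1.48  0.05  0.1   1.62 -0.    1.44]
17.0
scene 397.1575050157803 [283.88 211.21] [1147.97 -299.32  804.51]
stage [([727.0, -200.0, -3.0], 0.59), ([556.0, -2.0, 4.0], 0.56)]
shaft_foot [([550.0, 170.0, 49.0], 0.39), ([720.0, -348.0, -2.0], 0.39)]
slide_centre [([552.0, 2.0, 60.0], 0.74)]
illuminator [([637.0, -39.0, 11.0], 0.9)]
iris_centre [([643.0, -36.0, 98.0], 0.76)]
detector [([637.0, 60.0, 11.0], 0.72)]
crank_hub [([518.0, -295.0, 21.0], 0.95), ([369.0, -453.0, 22.0], 0.83), ([507.0, -555.0, 24.0], 0.69)]
crank_socket [([518.0, -297.0, -5.0], 0.97), ([374.0, -246.0, -1.0], 0.79), ([575.0, -403.0, 3.0], 0.7)]
crank_knob [([556.0, -457.0, 53.0], 0.65), ([575.0, -307.0, 52.0], 0.62), ([410.0, -422.0, 53.0], 0.62)]
dropper [([559.0, -237.0, -1.0], 0.54)]
eyepiece [([474.0, -359.0, -3.0], 0.5
[... 712 characters left out ...]
, -405.0, 19.0], 0.85), ([509.0, -557.0, 18.0], 0.83), ([372.0, -256.0, 21.0], 0.74)]
crank_socket [([506.0, -555.0, -4.0], 0.75), ([374.0, -250.0, 2.0], 0.7), ([365.0, -458.0, -2.0], 0.66)]
crank_knob [([561.0, -455.0, 48.0], 0.59), ([472.0, -592.0, 54.0], 0.51), ([411.0, -420.0, 52.0], 0.47)]
dropper [([562.0, -237.0, -2.0], 0.46), ([576.0, -305.0, 53.0], 0.33)]
eyepiece [([472.0, -354.0, -2.0], 0.55)]
canister [([728.0, -206.0, 4.0], 0.64), ([548.0, 1.0, 26.0], 0.34)]
dish [([386.0, 30.0, 1.0], 0.97)]
slidebox [([722.0, -346.0, 0.0], 0.74), ([637.0, -42.0, 107.0], 0.39), ([548.0, 168.0, 53.0], 0.18)]
driver [([347.0, 256.0, -2.0], 0.61)]
lenscap [([525.0, 244.0, -1.0], 0.45)]
filterbox []
```

View pictures.

View pics/top0.png

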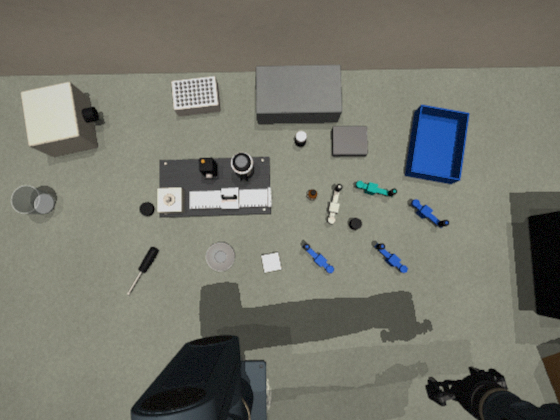

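View pics/scene0.png

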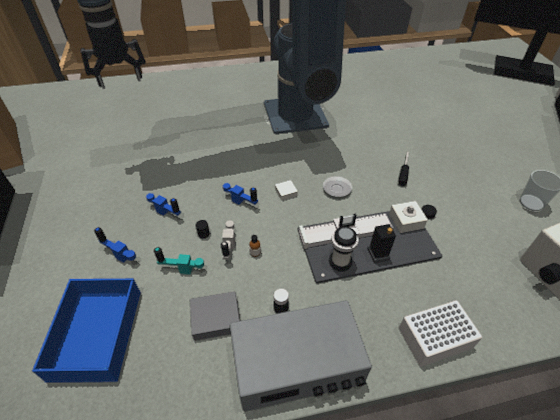

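```bash
python3 -m crank '0 0 0 0.1;0 0 0 0.1;0 0 0 0.1;0 0 0 0.09;0 0 0 0' -0.1 40; python3 -m crank '-20 0 30 0;-20 0 30 0;-20 0 30 0;-20 0 30 0;-20 0 30 0';  python3 -m crank '-20 0 30 0;-20 0 30 0;-20 0 30 0;-20 0 30 0;0 0 0 0'
cat > b.py <<'E'
from h import *
s,Rm=st();save('wrist','w1.png');K,r,t=cam('wrist');print(K[0,0],K[:2,2],'cam',-R.from_rotvec(r).as_matrix().T@t,R.from_rotvec(r).as_matrix()[2])
for q in['crank_hub','crank_socket','crank_knob','dropper','eyepiece']:
    print(q,[(np.array(d['point']),round(d['confidence'],2)) for d in landmark_of(q,'wrist')[:3]])
E
python3 b.py
```

```text
time_s: 2.22
ee_pos: [116.0, -512.0, 248.3]
tool_rot: [-1.116, 1.344, -1.344]
wrist_force: [0.7, 0.5, 0.7]
opening: 0.547
time_s: 2.63
ee_pos: [280.4, -443.3, 247.3]
tool_rot: [-1.118, 1.348, -1.348]
wrist_force: [0.3, -0.6, -0.3]
opening: 0.551
time_s: 3.05
ee_pos: [424.2, -379.9, 246.6]
tool_rot: [-1.125, 1.331, -1.336]
wrist_force: [0.0, -0.5, -0.5]
opening: 0.547
t 3.05 pos [ 424.23 -379.88  246.6 ] op 0.5471985617523709 F [ 0.03 -0.55 -0.5 ] 
R [[-0.1691206874798662, 0.0008771100716257751, 0.985594959272956], [-0.985592493723328, -0.002557812475539767, -0.1691179881371933], [0.002372631991969243, -0.9999963441299484, 0.001297052107071317]] q [-0.85  0.16  0.22  1.63 -0.    2.46]
319.1095293559312 [287.   210.66] cam [ 487.65 -391.3   372.53] [-0.26  0.04 -0.97]
crank_hub [(array([ 519.1, -296. ,   21. ]), 0.98), (array([ 576.9, -409.2,   18.8]), 0.96), (array([ 508.3, -554.8,   19.6]), 0.9)]
crank_socket [(array([ 368. , -459.4,   -0.5]), 0.83), (array([ 372.2, -253.5,    1.5]), 0.8), (array([ 576.8, -404.9,    1.7]), 0.71)]
crank_knob [(array([ 413.5, -215. ,   47.6]), 0.86), (array([ 556.6, -457.9,   52.1]), 0.84), (array([ 572.6, -306. ,   54. ]), 0.8)]
dropper [(array([ 560.6, -238.1,    3.3]), 0.65), (array([ 569.4, -306.1,   56.6]), 0.62)]
eyepiece [(array([ 472.3, -357.2,    1. ]), 0.78)]
```

View pics/w1.png

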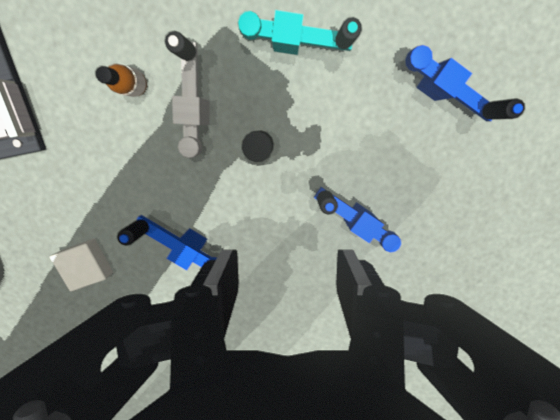

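Run:
```python
from h import *
h=unproj((186.5,110),44,'wrist');c=unproj((189,147),40,'wrist');k=unproj((180,42),72,'wrist')
print(h,c,k,np.degrees(np.arctan2(*(k-c)[1::-1])),np.linalg.norm((k-c)[:2]),np.linalg.norm((k-h)[:2]))
im=cv2.imread('pics/w1.png')[10:170,130:240];cv2.imwrite('pics/w1c.png',cv2.resize(im,None,fx=3.6,fy=3.6,interpolation=2))
```

```text
[ 513.96 -301.72   44.  ] [ 478.82 -293.7    40.  ] [ 566.05 -318.58   72.  ] -15.919127038363353 90.70880489398125 54.7487551454981
```

View pics/w1c.png

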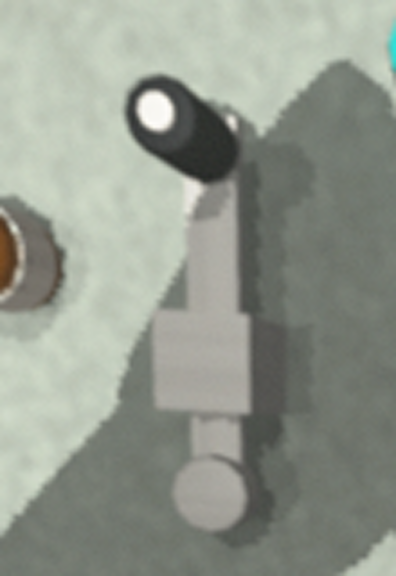

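Run:
```python
from h import *
f=lambda u,v,z:unproj((u/3.6+130,v/3.6+10),z,'wrist')
h=f(201.5,361.5,44);c=f(209.5,493,40);k=f(155,108,72)
an=lambda d:np.degrees(np.arctan2(d[1],d[0]))
print(h,c,k,an(k-c),an(k-h),an(h-c),np.linalg.norm((k-c)[:2]))
co=[f(*p,44) for p in[(153,312),(248,315),(250,412),(155,407)]]
print(np.mean(co,0),an(co[0]-co[3]),an(co[1]-co[2]),an(co[0]-co[1])-90,an(co[3]-co[2])-90)
s,Rm=st();print('tool z yaw',an(Rm[:,2]),'crank in tool',Rm.T@(np.r_[h[:2],24]-s['ee_pos']))
```

```text
[ 513.68 -301.11   44.  ] [ 479.02 -292.91   40.  ] [ 568.6  -313.18   72.  ] -12.752306873258657 -12.39256046633377 -13.320336554190854 91.83827458046426
[ 513.55 -301.09   44.  ] -14.40596188972065 -13.199362991864863 -11.999891062175053 -13.233448887712427
t 3.35 pos [ 417.94 -383.93  247.36] op 0.5495957547858943 F [ 0.46 -0.2  -0.77] 
R [[-0.17956583679229177, -0.0024913473669676, 0.9837428035037314], [-0.9837320750620069, -0.0048579414852945035, -0.17957618132348047], [0.005226351622511061, -0.999985096685357, -0.0015784979871123483]] q [-0.86  0.16  0.22  1.63 -0.01  2.46]
tool z yaw -10.345087576620429 crank in tool [-99.83 222.71  79.66]
```

```bash
python3 -m crank '-35 10 7 0.03;-35 10 7 0.01;-30 10 7 0;0 0 0 0;0 0 0 0'
cat > b.py <<'E'
from h import *
import sys,pickle
s,Rm=st();c=cam('wrist');save('wrist',sys.argv[1]+'.png');pickle.dump((c,s['ee_pos'],Rm),open('c.pkl','wb'))
K,r,t=c;print('cam',-R.from_rotvec(r).as_matrix().T@t)
for q in sys.argv[2:]:
    print(q,[(np.array(d['point']),round(d['confidence'],2)) for d in landmark_of(q,'wrist')[:3]])
s2,_=st()
E
python3 b.py w2 crank_hub crank_knob
```

```text
time_s: 3.77
ee_pos: [454.4, -294.9, 216.6]
tool_rot: [-1.094, 1.378, -1.388]
wrist_force: [-0.3, 0.1, 0.7]
opening: 0.549
t 3.7667 pos [ 454.41 -294.86  216.55] op 0.5493590159656649 F [-0.29  0.08  0.66] 
R [[-0.23484720583383753, -0.0011139802932144671, 0.9720316604719961], [-0.9719934294332326, -0.0086736732960557, -0.23484790935875316], [0.008692700999284875, -0.9999617624886763, 0.0009542064123716776]] q [-0.7   0.08  0.07  1.56 -0.01  2.68]
cam [ 519.12 -308.71  342.45]
crank_hub [(array([ 574.8, -404.9,   21.2]), 0.95), (array([ 371. , -253.5,   22.2]), 0.8), (array([ 368.9, -461.2,   21.9]), 0.77)]
crank_knob [(array([ 556.5, -456. ,   52.3]), 0.82), (array([ 413.3, -215.4,   54.7]), 0.73), (array([ 407.9, -419.8,   52.9]), 0.64)]
t 3.9167 pos [ 454.48 -296.03  216.95] op 0.5461910144999453 F [ 0.24 -0.65  0.05] 
R [[-0.23676725566475204, -0.00047104981428103265, 0.9715662842838125], [-0.9715267175938237, -0.008923057204557716, -0.2367619396176136], [0.008780868200369718, -0.9999600777842065, 0.001655050286571036]] q [-0.7   0.08  0.07  1.56 -0.01  2.68]
```

View pics/w2.png

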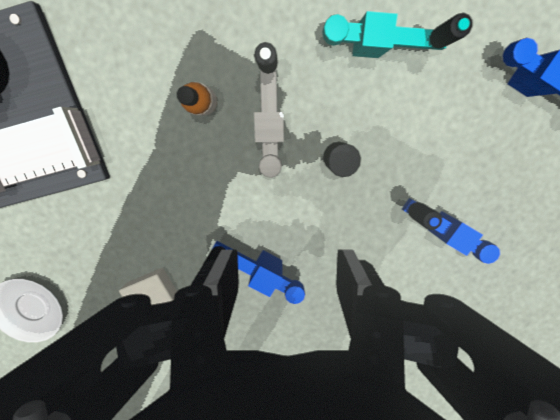

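Run:
```python
from h import *
import pickle
c,p,Rm=pickle.load(open('c.pkl','rb'))
f=lambda u,v,z:unproj((u,v),z,'',c)
an=lambda d:np.degrees(np.arctan2(d[1],d[0]))
h=f(269,126.5,44);w=f(270,167,40);k=f(266,50,72)
print(h,w,k,an(k-w),an(k-h),an(h-w),an(Rm[:,2]),np.linalg.norm((k-w)[:2]))
im=cv2.imread('pics/w2.png');g=im[95:175,240:300].astype(int);m=((g.max(2)-g.min(2)<14)&(g.min(2)>120)).astype(np.uint8)
cv2.imwrite('pics/w2c.png',np.hstack([cv2.resize(im[30:190,220:320],None,fx=3.6,fy=3.6,interpolation=2),cv2.resize(cv2.cvtColor(m*255,cv2.COLOR_GRAY2BGR),(432,576),interpolation=0)]))
# predicted projections
for yaw in(-14,-12.5,-11):
    a=np.radians(yaw);o=h.copy();d=np.array([np.cos(a),np.sin(a),0])
    print(yaw,proj([o+d*55+[0,0,28],o-d*36+[0,0,-4]],'',c).round(1).tolist())
```

```text
[ 520.88 -295.24   44.  ] [ 484.79 -286.77   40.  ] [ 576.62 -308.45   72.  ] -13.283890388022177 -13.335242295476826 -13.20454684205525 -13.582664026062226 94.35797740980213
-14 [[266.9, 53.2], [269.4, 165.9]]
-12.5 [[265.0, 53.2], [270.4, 165.9]]
-11 [[263.2, 53.3], [271.4, 165.8]]
```

View pics/w2c.png

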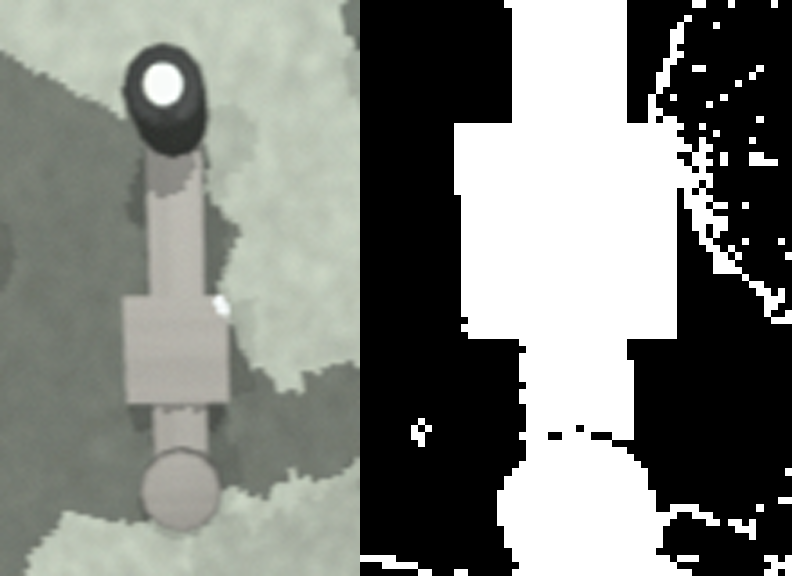

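```bash
python3 -m crank '-8 10 32 -0.02;-8 10 32 0;0 30 0 0;0 30 0 0;0 0 0 0';python3 -m crank '0 20 0 0;0 10 0 0;0 0 0 0;0 0 0 0'; python3 -c "from h import *;st()"
```

```text
time_s: 4.33
ee_pos: [522.7, -306.3, 139.3]
tool_rot: [-1.097, 1.361, -1.394]
wrist_force: [-1.7, 1.4, -1.4]
opening: 0.552
time_s: 4.67
ee_pos: [521.5, -311.8, 111.8]
tool_rot: [-1.094, 1.364, -1.4]
wrist_force: [-0.1, 0.1, -0.2]
opening: 0.551
t 4.6667 pos [ 521.46 -311.84  111.82] op 0.5508495971961557 F [-0.11  0.06 -0.24] 
R [[-0.23414209989315118, 0.008321532718651159, 0.9721667702358674], [-0.9720532923448961, -0.01951567127681303, -0.23394771940769798], [0.017025683512659207, -0.9997749200034114, 0.012658413530098084]] q [-0.64  0.26  0.06  1.36 -0.01  2.73]
```

```bash
python3 -m crank '-16 0 -4 0;0 0 0 0;0 0 0 0'; python3 -c "from h import *;st()"
```

```text
time_s: 4.92
ee_pos: [522.5, -296.8, 117.1]
tool_rot: [-1.09, 1.36, -1.408]
wrist_force: [-0.1, -0.2, 0.8]
opening: 0.547
t 4.9167 pos [ 522.46 -296.79  117.07] op 0.5466718623537129 F [-0.09 -0.19  0.77] 
R [[-0.23675153341785898, 0.014022962639730574, 0.9714690257250084], [-0.971370372985599, -0.023696488749375605, -0.2363854371715161], [0.01970558068442696, -0.9996208445904653, 0.01923167049775193]] q [-0.62  0.23  0.04  1.35 -0.01  2.76]
```

```bash
python3 -m crank '-1 18 -1 0;-1 18 -1 0;-1 18 -1 0;0 15 0 0;0 5 0 0'; python3 -c "from h import *;st()"
```

```text
time_s: 5.33
ee_pos: [528.3, -298.4, 53.6]
tool_rot: [-1.085, 1.338, -1.423]
wrist_force: [-0.0, 0.4, -0.3]
opening: 0.549
t 5.3333 pos [ 528.35 -298.4    53.58] op 0.5491893802735326 F [-0.01  0.45 -0.33] 
R [[-0.2352950562279206, 0.03203527027578934, 0.9713958914742518], [-0.9715184228296199, -0.03662228131719972, -0.2341169848895452], [0.028074732720852646, -0.9988155735517346, 0.03973989699498068]] q [-0.62  0.25 -0.06  1.21 -0.01  2.76]
```

```bash
cat > w.py <<'E'
from h import *
import sys
for i in range(int(sys.argv[1])): grab_frame('wrist')
s,Rm=st();print('tilt',Rm[:2,1])
if len(sys.argv)>2:
    d=np.array([float(v) for v in sys.argv[2:5]])-s['ee_pos'];print('need',Rm.T@d)
E
python3 -m crank '-2 -18 -5 0;-2 -18 0 0;0 -18 0 0;0 -18 0 0'; python3 w.py 0; python3 w.py 3 520.8 -295.5 26
```

```text
time_s: 5.67
ee_pos: [518.6, -287.7, 123.0]
tool_rot: [-1.089, 1.348, -1.414]
wrist_force: [-0.9, -0.0, 0.5]
opening: 0.547
t 5.6667 pos [ 518.62 -287.7   123.03] op 0.5470089725816616 F [-0.85 -0.02  0.47] 
R [[-0.23454562081651398, 0.022697344229019645, 0.971840101210454], [-0.9718077850040971, -0.030199008742582495, -0.23383252313653058], [0.024041230443276718, -0.9992861704416383, 0.02914050107425148]] q [-0.61  0.2   0.01  1.35 -0.01  2.76]
tilt [ 0.02 -0.03]
t 5.8167 pos [ 520.57 -289.11  125.09] op 0.551209892060362 F [0.14 0.37 0.15] 
R [[-0.23472421191485612, 0.027960666112417265, 0.9716597889649955], [-0.9717044697253809, -0.03385788770350284, -0.23376070447355568], [0.026362243012797548, -0.9990354571239235, 0.0351167702462413]] q [-0.61  0.19  0.01  1.35 -0.01  2.76]
tilt [ 0.03 -0.03]
need [ 3.54 99.22 -1.76]
```

```bash
python3 -m crank '2 35 -1 0'>/dev/null; python3 w.py 4 520.8 -295.5 26;  python3 -m crank '1 35 0 0'>/dev/null; python3 w.py 4 520.8 -295.5 26
```

```text
t 6.1 pos [ 518.39 -290.79   87.98] op 0.5471484300526307 F [-0.95 -0.62  0.63] 
R [[-0.23477162319809217, 0.02359268262144204, 0.9717642050763431], [-0.9717477176699525, -0.030648917867517056, -0.23402353949290733], [0.024262278214775168, -0.9992517346296048, 0.03012163168811985]] q [-0.62  0.21 -0.04  1.28 -0.01  2.76]
tilt [ 0.02 -0.03]
need [ 2.51 62.13  1.58]
t 6.3833 pos [ 518.27 -292.22   52.75] op 0.552214768681323 F [-0.13 -0.84  0.82] 
R [[-0.23470255542736115, 0.021591801600068905, 0.971827404727573], [-0.9717893543185446, -0.029115104153428523, -0.23404649440502473], [0.023241370635414482, -0.9993428364749499, 0.027816072281848597]] q [-0.62  0.24 -0.08  1.22 -0.01  2.76]
tilt [ 0.02 -0.03]
need [ 1.97 26.88  2.48]
```

```bash
python3 -m crank '2 27 2.5 0'>/dev/null; python3 w.py 3 520.8 -295.5 26;  python3 -m crank '0 0 0 0;0 0 0 0;0 0 0 0' 1 60; python3 -m crank '0 0 0 0;0 0 0 0;0 0 0 0';python3 w.py 0
```

```text
t 6.6167 pos [ 520.34 -295.11   25.99] op 0.5493696899853457 F [-0.39  0.16  0.01] 
R [[-0.2346918641364725, 0.0200836237145694, 0.9718623240802367], [-0.9718100840879711, -0.027958023622432743, -0.23410149375870698], [0.02246974350271913, -0.9994073228537097, 0.02607898873236711]] q [-0.62  0.27 -0.1   1.17 -0.01  2.76]
tilt [ 0.02 -0.03]
need [0.27 0.01 0.54]
time_s: 6.87
ee_pos: [522.3, -296.1, 31.1]
tool_rot: [-1.088, 1.346, -1.415]
wrist_force: [-0.3, -0.3, -2.4]
opening: 0.295
time_s: 7.12
ee_pos: [523.1, -296.6, 33.3]
tool_rot: [-1.087, 1.344, -1.417]
wrist_force: [0.4, -0.7, -2.2]
opening: 0.296
t 7.1167 pos [ 523.12 -296.58   33.33] op 0.2964205053914771 F [ 0.41 -0.74 -2.23] 
R [[-0.23439785609094693, 0.026633757827858207, 0.9717758424677654], [-0.9718145267037426, -0.03231434836338437, -0.2335215377163974], [0.025182747021497087, -0.9991228282017267, 0.0334574867351754]] q [-0.62  0.26 -0.09  1.18 -0.01  2.76]
tilt [ 0.03 -0.03]
```

```bash
python3 -m crank '0 -30 0 0;0 -35 0 0;0 -35 0 0;0 -30 0 0';python3 w.py 3; python3 -m crank '-40 0 -5 -0.04;-40 0 -5 -0.04;-40 0 -5 -0.04;-40 0 -5 -0.04;-40 0 0 -0.02'; python3 w.py 3 550 100 165
```

```text
time_s: 7.45
ee_pos: [512.7, -287.5, 154.5]
tool_rot: [-1.095, 1.367, -1.398]
wrist_force: [0.5, -1.2, -1.3]
opening: 0.297
t 7.6 pos [ 515.15 -289.21  157.12] op 0.2967989134692083 F [ 0.45 -0.21 -2.64] 
R [[-0.2342224009804168, 0.012593383371149458, 0.9721014728793679], [-0.9720014327655511, -0.022359976590239666, -0.23390862777717303], [0.01879046515350269, -0.9996706648402519, 0.017477994082955084]] q [-0.62  0.19  0.08  1.43 -0.01  2.76]
tilt [ 0.01 -0.02]
time_s: 8.02
ee_pos: [523.8, -90.9, 142.9]
tool_rot: [-1.192, 1.242, -1.277]
wrist_force: [0.3, -0.5, -0.9]
opening: 0.296
t 8.1667 pos [524.04 -89.31 142.68] op 0.2923865801029728 F [ 1.58  0.01 -2.51] 
R [[-0.0604469659572511, 0.003222321885824997, 0.9981662090795438], [-0.9978960113125221, -0.023683911766289395, -0.06035414592226246], [0.023445999938625894, -0.9997143036713594, 0.0046471627653012215]] q [-0.28  0.06 -0.1   1.4  -0.02  2.92]
tilt [ 0.   -0.02]
need [-189.96  -26.71   14.59]
```

```bash
python3 -m crank '0 -8 0 -0.125;0 -8 0 -0.125;0 -8 0 -0.125;0 0 0 -0.125;0 0 0 -0.125' >/dev/null; python3 -m crank '0 0 0 -0.125;0 0 0 -0.125;0 0 0 -0.125;0 0 0 -0.125;0 0 0 -0.125' >/dev/null; python3 -m crank '0 0 0 -0.125;0 0 0 -0.125;0 0 0 -0.125'; python3 w.py 3 550 100 165
```

```text
time_s: 9.25
ee_pos: [514.6, -102.9, 145.7]
tool_rot: [-1.595, 0.028, 0.014]
wrist_force: [0.1, -0.2, -2.4]
opening: 0.297
t 9.4 pos [ 514.59 -102.49  145.89] op 0.2928453114477524 F [ 0.79  0.29 -2.66] 
R [[0.99949779297649, -0.026719891161390362, 0.017035529092124434], [-0.017678701413668868, -0.02402229484173779, 0.9995550974642982], [-0.02629877091142297, -0.9993542799062101, -0.024482603654195523]] q [-0.31  0.07 -0.08  1.44 -0.03  1.28]
tilt [-0.03 -0.02]
need [ 31.31 -24.9  202.53]
```

```bash
python3 -m crank '6 -20 34 0;6 -10 34 0;6 0 34 0;6 0 34 0;6 0 34 0'; python3 w.py 3 550 70 165; python3 b.py w3 shaft_foot crank_hub crank_knob slide_centre illuminator stage lenscap
```

```text
time_s: 9.82
ee_pos: [551.1, 61.8, 168.6]
tool_rot: [-1.599, 0.067, -0.021]
wrist_force: [0.5, -0.4, -2.9]
opening: 0.297
t 9.9667 pos [550.71  63.   167.8 ] op 0.2948895886454115 F [ 0.06 -1.09 -2.06] 
R [[0.9983046179597235, -0.03130652170765508, 0.0490692516639337], [-0.04993699152726616, -0.027565085008677992, 0.9983719061380232], [-0.029902953658394467, -0.9991296551434314, -0.029081705167878946]] q [ 0.01  0.16  0.06  1.5  -0.03  1.63]
tilt [-0.03 -0.03]
need [-0.98  2.63  7.03]
t 9.9667 pos [550.71  63.   167.8 ] op 0.2948895886454115 F [ 0.06 -1.09 -2.06] 
R [[0.9983046179597235, -0.03130652170765508, 0.0490692516639337], [-0.04993699152726616, -0.027565085008677992, 0.9983719061380232], [-0.029902953658394467, -0.9991296551434314, -0.029081705167878946]] q [ 0.01  0.16  0.06  1.5  -0.03  1.63]
cam [558.2  133.02 291.61]
shaft_foot [(array([549.2, 169.4,  50.3]), 0.91)]
crank_hub [(array([550.4,  62.5, 165.2]), 0.8), (array([ 369.7, -115.6,   -1.5]), 0.44)]
crank_knob [(array([553.9, 122.8, 189.3]), 0.87)]
slide_centre [(array([548.8, 122.7, 189.3]), 0.55)]
illuminator [(array([640.6, -42.6,  14.1]), 0.84)]
stage []
lenscap []
t 10.3667 pos [550.49  60.04 168.5 ] op 0.2970221093766257 F [-0.7  -0.04 -1.96] 
R [[0.9981595079331375, -0.030806797563180423, 0.05223540893472818], [-0.05308712164509705, -0.02750886916530526, 0.9982109093937438], [-0.02931474438086964, -0.9991467376422482, -0.029093683519570646]] q [ 0.    0.15  0.05  1.5  -0.03  1.63]
```

View pics/w3.png

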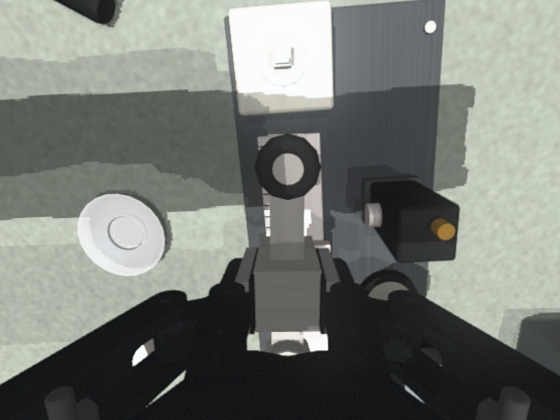

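Run:
```python
import cv2,numpy as np
im=cv2.imread('pics/w3.png')
a=cv2.resize(im[0:125,220:345],(500,500),interpolation=2)
b=cv2.resize(im[130:350,235:345],(300,500),interpolation=2) 
cv2.imwrite('pics/w3c.png',np.hstack([a,cv2.resize(im[130:350,235:345],(250,500),interpolation=2)]))
```

```text
(no output)
```

View pics/w3c.png

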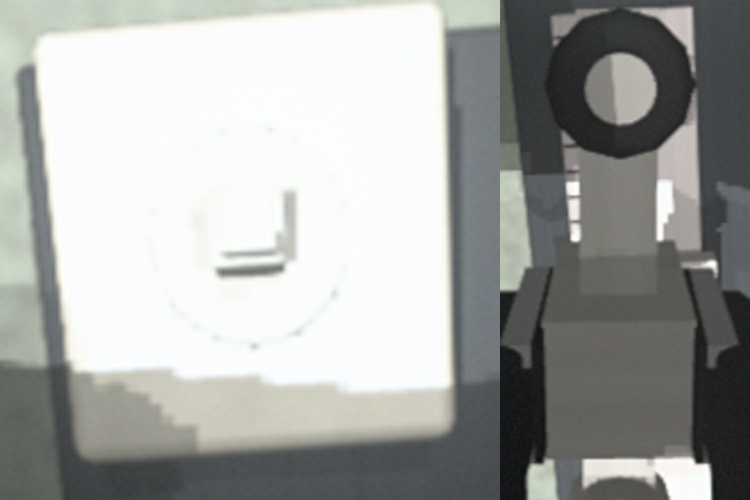

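Run:
```python
from h import *
import pickle
c,p,Rm=pickle.load(open('c.pkl','rb'))
an=lambda d:np.degrees(np.arctan2(d[1],d[0]))
f=lambda u,v,z:unproj((u,v),z,'',c)
g=[f(220+u/4,v/4,50) for u,v in[(40,38),(442,6),(452,435),(78,460)]]
print(np.array(g),'cen',np.mean(g,0),'edges',[np.linalg.norm(g[i]-g[i-1]) for i in range(4)],an(g[1]-g[0]),an(g[2]-g[3]),an(g[0]-g[3])-90,an(g[1]-g[2])-90)
print('boss',f(282,59.5,50), 'shaft top proj', proj([[549.5,169.5,68],[549.5,169.5,50]],'',c))
h=lambda u,v,z:f(235+(u-500)/2.273,130+v/2.273,z)
for z in(165,170,175,180,185):
    q=[h(544,322,z),h(695,322,z),h(694,458,z),h(543,458,z)]
    k=h(620,90,z+28)
    print(z,np.linalg.norm(q[0]-q[1]),np.linalg.norm(q[2]-q[3]),np.linalg.norm(q[1]-q[2]),np.mean(q,0),'knob',k,np.linalg.norm((k-np.mean(q,0))[:2]),an(k-np.mean(q,0)))
print(p)
```

```text
[[516.48 201.83  50.  ]
 [583.3  202.62  50.  ]
 [584.41 135.25  50.  ]
 [516.58 134.29  50.  ]] cen [550.19 168.5   50.  ] edges [np.float64(67.54547705465522), np.float64(66.8248538858755), np.float64(67.38115623067111), np.float64(67.83642613323276)] 0.6745792453595777 0.8110555292183094 0.0904431527134193 0.949029826100201
boss [549.52 169.51  50.  ] shaft top proj [[280.73  54.93]
 [281.97  59.52]]
165 29.26392878810729 31.151078772028278 30.98960622351416 [550.59  51.25 165.  ] knob [554.77 116.59 193.  ] 65.46564216150942 86.33397573575098
170 28.10826888022695 29.920893546909667 29.765797700303516 [550.89  54.48 170.  ] knob [554.95 117.42 198.  ] 63.066654732540215 86.30980214789226
175 26.9526089723465 28.690708321790833 28.541989177092866 [551.19  57.71 175.  ] knob [555.12 118.25 203.  ] 60.667679417718105 86.28371676807515
180 25.796949064466162 27.460523096672222 27.318180653882237 [551.49  60.94 180.  ] knob [555.3  119.09 208.  ] 58.26871771329401 86.25548347726667
185 24.64128915658582 26.230337871553385 26.0943721306716 [551.79  64.17 185.  ] knob [555.47 119.92 213.  ] 55.86977137249634 86.22482560618502
[550.71  63.   167.8 ]
```

```bash
python3 -m crank '0 2 34 -0.035;0 5 34 -0.03;0 5 34 0' >/dev/null; python3 w.py 3 550.5 170.5 110
```

```text
t 10.7667 pos [553.96 156.83 154.47] op 0.2956709600117932 F [-0.51  0.23 -2.23] 
R [[0.9995931874512956, -0.028226479329830294, -0.004089677933745775], [0.003212682878804234, -0.031045655071929412, 0.9995128043051149], [-0.02833969424110539, -0.9991193287920104, -0.03094234258299161]] q [ 0.17  0.22  0.1   1.49 -0.03  1.74]
tilt [-0.03 -0.03]
need [-2.15 44.11 15.05]
```

```bash
python3 -m crank '-2 33 15 -0.01' >/dev/null; python3 w.py 4 550.5 170.5 110; python3 b.py w4 crank_hub crank_knob shaft_foot
```

```text
t 11.05 pos [549.98 169.52 120.1 ] op 0.29665868045826005 F [ 0.31  0.59 -1.52] 
R [[0.9994293327644008, -0.03108483398700027, -0.013218997923623556], [0.012204078616335306, -0.03261608803518329, 0.9993934416767037], [-0.03149713122223099, -0.9989844462739556, -0.032218113344635035]] q [ 0.2   0.23  0.04  1.42 -0.03  1.75]
tilt [-0.03 -0.03]
need [ 0.85 10.04  1.3 ]
t 11.05 pos [549.98 169.52 120.1 ] op 0.29665868045826005 F [ 0.31  0.59 -1.52] 
R [[0.9994293327644008, -0.03108483398700027, -0.013218997923623556], [0.012204078616335306, -0.03261608803518329, 0.9993934416767037], [-0.03149713122223099, -0.9989844462739556, -0.032218113344635035]] q [ 0.2   0.23  0.04  1.42 -0.03  1.75]
cam [553.32 240.26 243.68]
crank_hub [(array([549.9, 171.2, 113.9]), 0.78)]
crank_knob [(array([547.5, 228.6, 142.4]), 0.82)]
shaft_foot []
t 11.25 pos [552.43 170.04 123.12] op 0.2945210863115033 F [ 0.3  -0.13 -2.68] 
R [[0.9996145752160847, -0.024781119572890267, -0.012513877427913826], [0.01175212929674038, -0.030649701578063904, 0.9994610964165481], [-0.025151311547500516, -0.9992229440449664, -0.030346657502117513]] q [ 0.2   0.23  0.05  1.42 -0.03  1.75]
```

```bash
python3 -m crank '0 23 1.5 0' >/dev/null; python3 w.py 2 550.4 170.7 96;python3 w.py 1 550.4 170.7 96;python3 w.py 1 550.4 170.7 96
```

```text
t 11.4333 pos [550.97 169.93  98.79] op 0.2964320536010944 F [-1.59 -0.94 -1.94] 
R [[0.9995580439922255, -0.02739982084716517, -0.011531110440020724], [0.01067025362493352, -0.031359492580970705, 0.999451213372941], [-0.027746393964194607, -0.9991325397776851, -0.031053270027106783]] q [ 0.2   0.24  0.01  1.38 -0.03  1.76]
tilt [-0.03 -0.03]
need [-0.48  2.77  0.86]
t 11.4833 pos [551.01 170.1   99.55] op 0.297393504442347 F [-0.66  0.26 -3.43] 
R [[0.9995609021923486, -0.02718496033957427, -0.011789009277874875], [0.010935875831025819, -0.03132049026823375, 0.9994495652653845], [-0.027539234343504016, -0.999139632294052, -0.03100944615887763]] q [ 0.2   0.24  0.01  1.38 -0.03  1.76]
tilt [-0.03 -0.03]
need [-0.51  3.54  0.72]
t 11.5333 pos [551.63 170.34 100.42] op 0.29544815238041056 F [-0.04  0.24 -2.99] 
R [[0.999602986013245, -0.025535796472467225, -0.011907705569134067], [0.011115041402006394, -0.030961719047409964, 0.9994587674377873], [-0.025890658702245096, -0.9991943229683333, -0.030665595376869637]] q [ 0.2   0.24  0.01  1.38 -0.03  1.76]
tilt [-0.03 -0.03]
need [-1.11  4.43  0.51]
```

```bash
python3 -m crank '-1 10 0.5 0' >/dev/null; python3 w.py 3 550.3 170.7 78; python3 -m crank '0 6 0 0' >/dev/null; python3 w.py 2 550.3 170.7 78
```

```text
t 11.7667 pos [552.5  170.74  93.07] op 0.2960459648214771 F [0.51 0.11 3.38] 
R [[0.9997354045669977, -0.01987047160012762, -0.011588149707769004], [0.010986467651062325, -0.030126580834926864, 0.9994857110813286], [-0.020209363765673234, -0.9993485645587256, -0.029900303185779797]] q [ 0.2   0.24 -0.    1.36 -0.03  1.76]
tilt [-0.02 -0.03]
need [-1.9  15.11  0.44]
t 11.95 pos [552.65 170.78  92.57] op 0.29891341362960655 F [-6.86 -0.85 16.98] 
R [[0.9997843800757995, -0.01709665929015866, -0.011785482491825181], [0.0112767154994302, -0.02955549248686412, 0.999499529040111], [-0.01743642864791403, -0.9994169185605049, -0.02935632557100848]] q [ 0.2   0.23 -0.01  1.35 -0.03  1.76]
tilt [-0.02 -0.03]
need [-2.1  14.61  0.38]
```

```bash
python3 -m crank '-2 3 0 0' >/dev/null; python3 w.py 2 550.3 170.7 78; python3 -m crank '-0.5 5 0 0' >/dev/null; python3 w.py 2 550.3 170.7 78
```

```text
t 12.1333 pos [551.87 170.87  92.83] op 0.29325046526568843 F [-1.95 -0.83  8.92] 
R [[0.9998491877384434, -0.012702888404805891, -0.011842229728822986], [0.011469643474361814, -0.029013203206242455, 0.9995132221828207], [-0.013040285938053673, -0.9994983094862586, -0.02886313005835417]] q [ 0.2   0.23 -0.01  1.35 -0.03  1.76]
tilt [-0.01 -0.03]
need [-1.37 14.85  0.27]
t 12.3167 pos [551.53 171.51  90.58] op 0.30000003954426696 F [-0.96  2.08  0.09] 
R [[0.999867034213741, -0.010809213137980134, -0.012209619320654749], [0.011914075148316815, -0.026996540908399425, 0.9995645259773586], [-0.011134123493919389, -0.999577084416364, -0.02686416951449133]] q [ 0.2   0.23 -0.02  1.34 -0.02  1.76]
tilt [-0.01 -0.03]
need [-1.1  12.61 -0.45]
```

Force dropped; the socket is going on. Keep pressing.

```bash
python3 -m crank '-0.5 8 0 0' >/dev/null; python3 w.py 2 550.3 170.7 78; python3 -m crank '-0.5 7 0 0' >/dev/null; python3 w.py 2 550.3 170.7 78
```

```text
t 12.5 pos [549.94 171.49  80.6 ] op 0.2916296047839029 F [-0.    1.7  -2.06] 
R [[0.999834742511146, -0.013134725252500139, -0.012568478834421519], [0.012215593761868065, -0.026610002795099674, 0.9995712515975484], [-0.0134635410169456, -0.9995595963942249, -0.02644515682500098]] q [ 0.2   0.23 -0.04  1.32 -0.02  1.76]
tilt [-0.01 -0.03]
need [ 0.39  2.61 -0.72]
t 12.6833 pos [550.22 171.56  79.4 ] op 0.2956559196557455 F [-9.63 -2.17 22.57] 
R [[0.999872339691112, -0.009286268051264944, -0.013002674582618667], [0.012756547893701169, -0.026089164860440273, 0.9995782240338773], [-0.009621580247398544, -0.999616486810099, -0.025967373586445908]] q [ 0.2   0.23 -0.04  1.32 -0.02  1.76]
tilt [-0.01 -0.03]
need [ 0.08  1.42 -0.82]
```

```bash
python3 -m crank '0 1 0 0;0 1 0 0;0 1 0 0' -0.2 >/dev/null;python3 w.py 0; python3 -m crank '0 -30 0 0;0 -30 0 0;0 -30 0 0' >/dev/null; python3 w.py 2; python3 b.py w5 crank_hub crank_knob crank_socket shaft_foot
```

```text
t 12.9333 pos [553.03 171.31  78.89] op 0.6029682114447321 F [ 0.17 -0.27 -0.52] 
R [[0.999919246280899, -0.0017518614417478262, -0.012586973366435817], [0.012536356288717831, -0.02640179937859255, 0.9995728011308505], [-0.0020834317941253308, -0.9996498766923654, -0.026377705375899563]] q [ 0.2   0.23 -0.04  1.31 -0.03  1.76]
tilt [-0.   -0.03]
t 13.2833 pos [551.05 172.56 162.92] op 0.600936272238917 F [1.9  0.42 0.54] 
R [[0.99985846013736, -0.011711333668513693, -0.01207908752563336], [0.011729223938939277, -0.029495944627904058, 0.9994960803106222], [-0.012061716193700946, -0.9994962900952721, -0.02935440492073138]] q [ 0.2   0.2   0.1   1.48 -0.03  1.76]
tilt [-0.01 -0.03]
t 13.2833 pos [551.05 172.56 162.92] op 0.600936272238917 F [1.9  0.42 0.54] 
R [[0.99985846013736, -0.011711333668513693, -0.01207908752563336], [0.011729223938939277, -0.029495944627904058, 0.9994960803106222], [-0.012061716193700946, -0.9994962900952721, -0.02935440492073138]] q [ 0.2   0.2   0.1   1.48 -0.03  1.76]
cam [552.03 242.9  286.76]
crank_hub [(array([553.1, 168.4,  70.7]), 0.79)]
crank_knob [(array([544.5, 227.2, 105.1]), 0.9)]
crank_socket [(array([549.5, 172.5,  49.9]), 0.8)]
shaft_foot []
t 13.5333 pos [547.01 171.8  156.31] op 0.5975164980249744 F [ 0.32 -0.63 -0.25] 
R [[0.9996465606555172, -0.023511649131066917, -0.012407905735179511], [0.01166085553881475, -0.03164864765372544, 0.9994310319125543], [-0.023890965189761457, -0.9992224804600964, -0.031363295832448346]] q [ 0.2   0.21  0.09  1.48 -0.03  1.76]
```

View pics/w5.png

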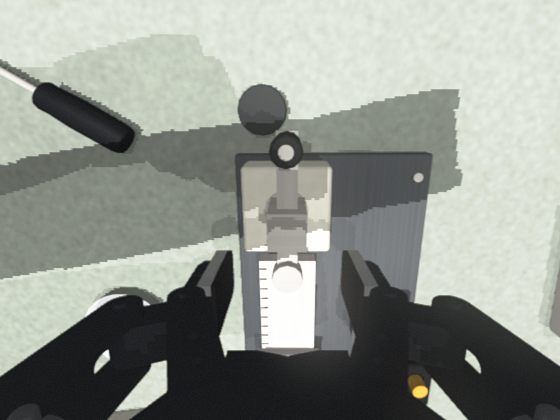

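```bash
python3 -m crank '1 15 27 0' >/dev/null; python3 w.py 2 548.9 224.4 130;python3 -m crank '0 5 25 0' >/dev/null; python3 w.py 3 548.9 224.4 106
```

```text
t 13.7167 pos [544.76 199.82 135.74] op 0.6028004169226748 F [-1.06 -1.06 -0.88] 
R [[0.9994172963010833, -0.03080843600935077, -0.01469381246956529], [0.013715344298536212, -0.03173406106705057, 0.9994022406913873], [-0.031256314322159355, -0.9990214160061087, -0.031293021205117566]] q [ 0.25  0.24  0.08  1.46 -0.02  1.81]
tilt [-0.03 -0.03]
need [ 4.66  4.83 24.68]
t 13.95 pos [542.59 225.   127.46] op 0.6046176234819126 F [-0.96 -0.51  0.44] 
R [[0.999236849260301, -0.03517540551526621, -0.016982636049306377], [0.01580702595980324, -0.033434034217964204, 0.9993159176587844], [-0.03571914067629185, -0.9988217339459272, -0.032852500461893364]] q [ 0.29  0.26  0.1   1.45 -0.02  1.85]
tilt [-0.04 -0.03]
need [ 7.06 21.24  0.  ]
```

```bash
python3 -m crank '7 20 0 0' >/dev/null; python3 w.py 3 548.9 224.4 106;python3 b.py w6 crank_knob
```

```text
t 14.1833 pos [547.28 223.13 105.07] op 0.5992649412170376 F [ 0.46 -0.73 -0.02] 
R [[0.9990612102394584, -0.04008555954812036, -0.01642699335187363], [0.015010381843009585, -0.035388353834596376, 0.9992609032929308], [-0.040637256696232, -0.9985693828315542, -0.03475343205516601]] q [ 0.29  0.29  0.08  1.42 -0.02  1.84]
tilt [-0.04 -0.04]
need [ 1.6  -1.04  1.21]
t 14.1833 pos [547.28 223.13 105.07] op 0.5992649412170376 F [ 0.46 -0.73 -0.02] 
R [[0.9990612102394584, -0.04008555954812036, -0.01642699335187363], [0.015010381843009585, -0.035388353834596376, 0.9992609032929308], [-0.040637256696232, -0.9985693828315542, -0.03475343205516601]] q [ 0.29  0.29  0.08  1.42 -0.02  1.84]
cam [551.54 294.19 228.45]
crank_knob [(array([546.2, 226.3, 104.8]), 0.96)]
t 14.2833 pos [548.61 223.7  107.42] op 0.6002633307127989 F [ 0.22 -1.05 -0.92] 
R [[0.9992192867589316, -0.03597904937207641, -0.016319466144882944], [0.01509916011381588, -0.033931833184976334, 0.9993100850389554], [-0.03650797629052649, -0.9987763206559257, -0.03336208872630314]] q [ 0.29  0.29  0.09  1.42 -0.02  1.84]
```

```bash
python3 -m crank '0 1 0 0;0 1 0 0;0 1 0 0;0 1 0 0' 1 35 ; python3 w.py 1
```

```text
time_s: 14.62
ee_pos: [550.5, 223.1, 107.9]
tool_rot: [-1.602, 0.012, 0.035]
wrist_force: [-1.0, 1.1, 1.4]
opening: 0.2
t 14.6667 pos [550.42 223.16 107.8 ] op 0.19819040664029358 F [0.06 0.29 1.92] 
R [[0.9994497385421418, -0.02970623598784244, -0.01475668226528506], [0.013805156843979444, -0.03198535353154741, 0.9993929931733435], [-0.030160201799011417, -0.999046784041116, -0.03155765397722654]] q [ 0.28  0.28  0.08  1.41 -0.02  1.84]
tilt [-0.03 -0.03]
```

```bash
cat > th.py <<'E'
from h import *
import sys
# theta clockwise from tool z(+y), target next angles
for i in range(int(sys.argv[1])): grab_frame('top')
s,Rm=st.__wrapped__() if hasattr(st,'__wrapped__') else (lambda s:(s,R.from_rotvec(s['tool_rot']).as_matrix()))(ctrl.read_state())
H=np.array([549.6,169.4]);p=np.array(s['ee_pos']);d=p[:2]-H
th=np.degrees(np.arctan2(d[0],d[1]))%360
print('t',round(s['time_s'],2),'theta',round(th,1),'r',round(np.hypot(*d),1),'z',round(p[2],1),'tilt',Rm[:2,1],'yaw',round(np.degrees(np.arctan2(Rm[1,0],Rm[0,0])),1),'F',np.array(s['wrist_force']),'op',round(s['opening'],2))
step=float(sys.argv[2]) if len(sys.argv)>2 else 24
rows=[];q=p.copy();q[2]=p[2]
for i in range(1,6):
    a=np.radians(th+step*i);n=np.r_[H+55*np.array([np.sin(a),np.cos(a)]),107 if i==1 else q[2]]
    v=Rm.T@(n-q);rows.append(v);q=n
print(np.round(np.array(rows)).astype(int).tolist())
E
python3 -m crank '22 0 -5 0;18 0 -13 0;11 0 -20 0'; python3 th.py 1
```

```text
time_s: 14.92
ee_pos: [598.9, 192.6, 108.2]
tool_rot: [-1.592, 0.008, 0.045]
wrist_force: [0.3, 2.6, -3.3]
opening: 0.194
t 14.97 theta 70.9 r 54.6 z 107.8 tilt [-0.03 -0.03] yaw 1.0 F [ 4.4  -0.66 -3.17] op 0.2
[[3, 1, -23], [-7, 1, -22], [-15, 1, -17], [-21, 1, -9], [-23, 1, 0]]
```

```bash
python3 -m crank '3 1 -23 0;-7 1 -22 0;-15 0 -17 0;-21 1 -9 0;-23 0 0 0'>/dev/null; python3 th.py 1
```

```text
t 15.43 theta 190.2 r 56.1 z 107.1 tilt [-0.03 -0.02] yaw 1.0 F [-4.45 -3.19  5.79] op 0.2
[[-21, 1, 10], [-16, 0, 17], [-7, 0, 22], [2, -1, 23], [11, -1, 20]]
```

```bash
python3 -m crank '-21 0 10 0;-16 0 17 0;-7 0 22 0;2 0 23 0;11 0 20 0'>/dev/null; python3 th.py 1
```

```text
t 15.9 theta 308.4 r 54.8 z 108.1 tilt [-0.02 -0.03] yaw 0.5 F [-1.21  4.32  3.31] op 0.2
[[18, 0, 15], [22, -1, 6], [23, 0, -4], [19, 0, -12], [12, 0, -19]]
```

```bash
python3 -m crank '18 0 13 0;22 0 5 0;22 0 -5 0;18 0 -13 0;11 0 -20 0'>/dev/null; python3 th.py 1
```

```text
t 16.37 theta 63.8 r 53.3 z 109.2 tilt [-0.02 -0.02] yaw 1.2 F [ 6.38  1.8  -1.92] op 0.2
[[7, 2, -22], [-4, 0, -22], [-13, 1, -19], [-20, 1, -12], [-23, 1, -3]]
```

```bash
python3 -m crank '7 2 -22 0;-4 0 -22 0;-13 1 -19 0;-20 1 -12 0;-23 1 -3 0'>/dev/null; python3 th.py 1
```

```text
t 16.83 theta 181.3 r 57.0 z 106.3 tilt [-0.02 -0.01] yaw 1.3 F [-3.63 -2.49  7.1 ] op 0.2
[[-22, 0, 8], [-18, 0, 14], [-11, 0, 20], [-1, 0, 23], [8, 0, 21]]
```

```bash
python3 -m crank '-22 0 8 0;-17 0 16 0;-9 0 21 0;1 0 23 0;10 0 20 0'>/dev/null; python3 th.py 1
```

```text
t 17.3 theta 294.6 r 53.9 z 108.8 tilt [-0.03 -0.03] yaw 0.7 F [-10.64   6.33  10.42] op 0.19
[[13, 1, 19], [20, -1, 11], [23, -1, 2], [22, 0, -8], [17, 0, -16]]
```

```bash
python3 -m crank '14 0 18 0;20 0 11 0;23 0 2 0;22 0 -8 0'>/dev/null; python3 th.py 1
cat > m.py <<'E'
from h import *
import sys
y=np.radians(0.65);yh=np.array([-np.sin(y),np.cos(y),0])
for n in('scene','top'):
    save(n,n+sys.argv[1]+'.png')
    for q in['slide_centre','carriage','illuminator','iris_centre','stage','shaft_foot','detector']:
        print(n,q,[(np.array(d['point']),round(float((np.array(d['point'])-[549.6+1.9,-.6,0])@yh),1),round(d['confidence'],2)) for d in landmark_of(q,n)[:1]])
E
python3 m.py 1
```

```text
t 17.68 theta 29.3 r 55.0 z 107.6 tilt [-0.04 -0.03] yaw 1.0 F [4.05 1.37 0.84] op 0.2
[[17, 1, -15], [9, 0, -21], [0, 1, -23], [-9, 1, -21], [-17, 1, -15]]
scene slide_centre [(array([553.1, -34.3,  60.1]), -33.7, 0.56)]
scene carriage [(array([554. , -39.2,  28.7]), -38.6, 0.65)]
scene illuminator [(array([634.2, -38.7,   9.6]), -39.0, 0.86)]
scene iris_centre [(array([639.9, -37.8,  98.5]), -38.2, 0.45)]
scene stage [(array([554.6,   1.2,   2.3]), 1.8, 0.78)]
scene shaft_foot []
scene detector [(array([635. ,  55. ,  13.9]), 54.6, 0.6)]
top slide_centre [(array([552.7, -39. ,  56. ]), -38.4, 0.89)]
top carriage [(array([552.2, -37.6,  29.2]), -37.0, 0.63)]
top illuminator [(array([639.7, -39.7,  10.6]), -40.1, 0.76)]
top iris_centre [(array([636.1, -42.7,  96.5]), -43.1, 0.61)]
top stage [(array([552.2,   0.8,  -2.4]), 1.4, 0.85)]
top shaft_foot [(array([547.6, -33.1,  27.3]), -32.5, 0.67)]
top detector []
```

```bash
python3 -m crank '17 0 -15 0;9 0 -21 0;0 0 -23 0;-8 0 -18 0'>/dev/null; python3 th.py 2 10
```

```text
t 18.92 theta 113.1 r 52.7 z 111.9 tilt [-0.01 -0.02] yaw 1.5 F [ 9.7  -3.42 -2.87] op 0.2
[[-3, 5, -9], [-6, 0, -7], [-7, 0, -6], [-8, 0, -5], [-9, 0, -3]]
```

```bash
python3 -m crank '-5 4 -11 0;-9 0 -9 0;0 1 0 0'>/dev/null; python3 th.py 1 10
```

```text
t 19.22 theta 142.0 r 55.9 z 108.7 tilt [-0.01 -0.02] yaw 1.4 F [1.6  0.41 0.14] op 0.2
[[-9, 2, -4], [-9, 0, -4], [-9, 0, -2], [-10, 0, 0], [-9, 0, 1]]
```

```bash
python3 -m crank '0 1 0 0;0 1 0 0;0 1 0 0' -0.3 >/dev/null;python3 th.py 0; python3 -m crank '0 -35 0 0;0 -35 0 0;0 -20 -20 0;0 0 -38 0;0 0 -38 0'; python3 -m crank '2 0 -38 0;3 0 -38 0;3 0 -38 0;3 0 -20 0'; python3 w.py 2; python3 b.py w7 slide_centre illuminator
```

```text
t 19.47 theta 144.1 r 54.2 z 104.8 tilt [-0.01 -0.02] yaw 1.4 F [0.03 0.71 0.9 ] op 0.61
[[-21, -2, -9], [-23, 0, 1], [-21, 0, 10], [-15, 0, 17], [-7, 0, 22]]
time_s: 19.88
ee_pos: [578.7, 38.4, 191.0]
tool_rot: [-1.594, -0.006, 0.058]
wrist_force: [0.3, -0.2, -0.2]
opening: 0.65
time_s: 20.22
ee_pos: [595.9, -100.1, 194.6]
tool_rot: [-1.596, -0.01, 0.062]
wrist_force: [0.6, 0.4, 0.2]
opening: 0.653
t 20.3167 pos [ 596.13 -100.    194.03] op 0.6547009189450876 F [-0.19  0.85  0.72] 
R [[0.9985320279932467, -0.03239286192939586, -0.04341073102030675], [0.04259624658276254, -0.025424373619162943, 0.9987688226026752], [-0.033456671214494985, -0.9991517921327553, -0.02400723701613472]] q [-0.26  0.28  0.25  1.57 -0.03  1.27]
tilt [-0.03 -0.03]
t 20.3167 pos [ 596.13 -100.    194.03] op 0.6547009189450876 F [-0.19  0.85  0.72] 
R [[0.9985320279932467, -0.03239286192939586, -0.04341073102030675], [0.04259624658276254, -0.025424373619162943, 0.9987688226026752], [-0.033456671214494985, -0.9991517921327553, -0.02400723701613472]] q [-0.26  0.28  0.25  1.57 -0.03  1.27]
cam [597.65 -30.22 318.21]
slide_centre [(array([555.5, -44.9,  60.9]), 0.7)]
illuminator [(array([642.7, -42.9,  13.7]), 0.69)]
t 20.4667 pos [595.73 -95.61 194.39] op 0.6490028230020278 F [-0.79  0.38  0.62] 
R [[0.9982859594996604, -0.032586736014768615, -0.04861324615520268], [0.04785982213047452, -0.0235154471219009, 0.9985772184324537], [-0.033683534426806924, -0.999192237951517, -0.021915545303670902]] q [-0.25  0.28  0.25  1.57 -0.03  1.27]
```

View pics/w7.png

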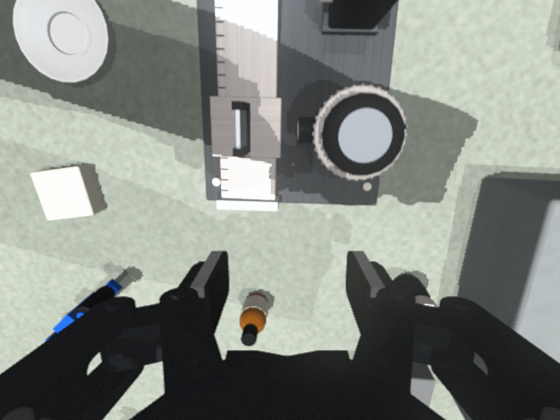

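Run:
```python
import cv2
im=cv2.imread('pics/w7.png')[75:215,200:420];cv2.imwrite('pics/w7c.png',cv2.resize(im,None,fx=3.5,fy=3.5,interpolation=2))
```

```text
(no output)
```

View pics/w7c.png

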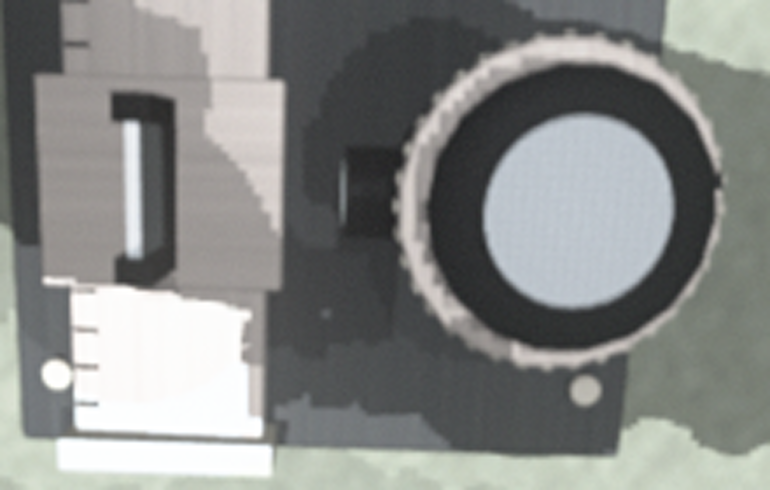

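Run:
```python
from h import *
import pickle
c,p,Rm=pickle.load(open('c.pkl','rb'))
f=lambda u,v,z:unproj((200+u/3.5,75+v/3.5),z,'',c)
an=lambda d:np.degrees(np.arctan2(d[1],d[0]))
# plate edges z=12
a=f(22,435,12);b=f(618,452,12);print('plate bottom edge',a,b,an(b-a),np.linalg.norm(b-a)); 
e=f(665,0,12);print('right edge yaw',an(e-b)-90)
y=np.radians(0.65);yh=np.array([-np.sin(y),np.cos(y),0]);xh=np.array([np.cos(y),np.sin(y),0])
o=np.array([551.5,-.6,0])
def s(n,P):print(n,P,'stage',(P-o)@xh,(P-o)@yh)
s('ring',f(574,206.5,120));s('cap',f(579,211,120))
s('port',f(345,191,57))
s('frame',f(113,188.5,76));s('frameT',f(111,92,76));s('frameB',f(115,285,76))
for z in(28,38):s('carr',np.mean([f(*q,z) for q in[(36,75),(285,80),(281,291),(42,281)]],0))
print(an(f(113,92,76)-f(115,285,76))-90,an(f(285,80,38)-f(281,291,38))-90,an(f(285,80,38)-f(36,75,38)))
s('plate corner -y (exp y -115)',(a+b)/2)
```

```text
plate bottom edge [ 510.47 -114.24   12.  ] [ 679.6  -110.44   12.  ] 1.2880098480662543 169.16950261769395
right edge yaw 1.3358893657312905
ring [637.87 -39.07 120.  ] stage 85.92499125383452 -39.44616851233651
cap [638.8  -39.78 120.  ] stage 86.85263155956582 -40.16792319242059
port [598.77 -40.79  57.  ] stage 46.81184376186897 -40.72802368648216
frame [549.68 -41.7   76.  ] stage -2.289881492535234 -41.07491723543427
frameT [549.38 -22.37  76.  ] stage -2.3709579213817014 -21.74672787753376
frameB [549.99 -61.97  76.  ] stage -2.20482049360242 -61.353006906334414
carr [552.3  -42.44  28.  ] stage 0.3208823738260695 -41.84366798974979
carr [553.86 -42.02  38.  ] stage 1.8882494254732396 -41.440295106572506
0.28969149464515453 1.0413484244883193 1.299622768664405
plate corner -y (exp y -115) [ 595.04 -112.34   12.  ] stage 42.26473036252429 -112.22421567409748
```

```bash
python3 -m crank '22 10 26 0;22 10 26 0;0 1 0 0' -1 30>/dev/null; python3 w.py 2 638.2 -41 92
```

```text
time_s: 20.72
ee_pos: [637.3, -37.4, 171.1]
tool_rot: [-1.593, -0.014, 0.064]
wrist_force: [-1.2, 0.9, -0.7]
opening: 0.998
t 20.8167 pos [635.67 -40.54 172.88] op 0.9996629851132693 F [ 0.15 -0.47 -0.05] 
R [[0.9983121368652479, -0.03214301688464292, -0.048370485351045364], [0.04752985400822699, -0.026421960068441386, 0.9985203017485914], [-0.033373497951200176, -0.9991339782490108, -0.024849610516183007]] q [-0.15  0.37  0.33  1.55 -0.03  1.37]
tilt [-0.03 -0.03]
need [ 5.21 80.74  1.43]
```

```bash
python3 -m crank '3 35 1 0'>/dev/null; python3 w.py 3 638.2 -41 92;  python3 -m crank '2 22 0 0'>/dev/null; python3 w.py 3 638.2 -41 92
```

```text
t 21.05 pos [634.34 -39.66 134.81] op 1.0012780109936354 F [-1.17 -0.96  0.29] 
R [[0.9979865993729116, -0.03993908158213075, -0.04927085583250942], [0.04827092532268877, -0.0256261173205814, 0.998505493164441], [-0.041142013083749644, -0.9988734513808284, -0.02364662525539063]] q [-0.15  0.38  0.26  1.49 -0.03  1.37]
tilt [-0.04 -0.03]
need [ 5.55 42.64 -0.52]
t 21.2833 pos [634.24 -40.39 112.65] op 0.995946210056096 F [-0.65 -0.01  0.35] 
R [[0.9978977987302209, -0.042611902563459966, -0.04882836316426894], [0.04777316544775369, -0.02544015235353725, 0.9985341873523061], [-0.043791642495813, -0.9987677529877259, -0.02335096656174862]] q [-0.15  0.39  0.23  1.45 -0.03  1.37]
tilt [-0.04 -0.03]
need [ 4.82 20.47 -0.32]
```

```bash
python3 -m crank '4.5 20 0 0'>/dev/null; python3 w.py 3 638.2 -41 92
```

```text
t 21.5167 pos [637.37 -40.97  92.99] op 0.9977021782091593 F [0.03 0.04 0.8 ] 
R [[0.9978659157892696, -0.04384505503866719, -0.048386209344178074], [0.04730748598080846, -0.025316009439013576, 0.9985595132170438], [-0.045006842548861295, -0.9987175330466268, -0.02318778361642171]] q [-0.15  0.41  0.21  1.41 -0.03  1.37]
tilt [-0.04 -0.03]
need [ 0.87  0.95 -0.05]
```

```bash
python3 -m crank '0.5 1 0 0;0 1 0 0;0 1 0 0' 0.9 25; python3 w.py 1 638.2 -41 92
```

```text
time_s: 21.77
ee_pos: [637.7, -41.6, 95.3]
tool_rot: [-1.595, -0.003, 0.071]
wrist_force: [-5.2, 0.0, 1.8]
opening: 0.692
t 21.8167 pos [637.77 -41.56  95.23] op 0.6888955630893379 F [-3.44  0.82  4.27] 
R [[0.9979661242177047, -0.04212909858673855, -0.0478409235504717], [0.046763566499615355, -0.026197845752362448, 0.9985623874982333], [-0.04332186240374791, -0.998768647851045, -0.02417445568500859]] q [-0.15  0.41  0.21  1.42 -0.03  1.37]
tilt [-0.04 -0.03]
need [0.59 3.19 0.61]
```

```bash
python3 -m crank '0.3 2 0.3 -0.12;0 1 0 -0.12;0 1 0 -0.12'; python3 w.py 1 638 -41.3 93
```

```text
time_s: 22.07
ee_pos: [637.9, -41.6, 95.2]
tool_rot: [-1.564, -0.294, 0.365]
wrist_force: [-1.1, -0.1, 1.7]
opening: 0.689
t 22.1167 pos [637.97 -41.55  95.25] op 0.6918596245691002 F [-1.3  -0.2   1.26] 
R [[0.9105369563376828, -0.039986940885637146, -0.4114893628053066], [0.4106778780911383, -0.027122754240543112, 0.9113770002852646], [-0.0476039030949022, -0.9988320182898702, -0.008274518059409874]] q [-0.15  0.4   0.21  1.41 -0.03  0.99]
tilt [-0.04 -0.03]
need [0.23 2.24 0.23]
```

Smooth, low force. Continue in the same way.

```bash
python3 -m crank '0 1.5 0 -0.12;0 1 0 -0.12;0 1 0 -0.12;0 1 0 -0.12;0 1 0 -0.12'; python3 -m crank '0 1 0 -0.12;0 1 0 -0.12'; python3 w.py 1 638 -41.3 93; python3 -c "from h import *;print(np.array(ctrl.read_state()['moment']))"
```

```text
time_s: 22.53
ee_pos: [638.2, -41.3, 95.2]
tool_rot: [-1.424, -0.767, 0.842]
wrist_force: [-2.9, 1.5, 1.7]
opening: 0.687
time_s: 22.7
ee_pos: [639.2, -41.5, 95.1]
tool_rot: [-1.338, -0.952, 1.024]
wrist_force: [2.0, -0.1, -0.3]
opening: 0.69
t 22.75 pos [639.03 -41.4   95.16] op 0.6921518313886871 F [-1.95  0.96  0.21] 
R [[0.28691391066616895, -0.03350652712007013, -0.9573702107892212], [0.9572508424530208, -0.028320928141133794, 0.2878693273904093], [-0.03675911436946672, -0.9990371552998301, 0.023948483066693893]] q [-0.15  0.4   0.2   1.41 -0.03  0.14]
tilt [-0.03 -0.03]
need [-0.12  2.19  0.96]
[0.09 0.25 0.07]
```

```bash
for i in 1; do python3 -m crank '0 1 0 -0.1;0 1 0 -0.1'; python3 w.py 1 638 -41.3 93; python3 -c "from h import *;print(np.array(ctrl.read_state()['moment']))"; done
```

```text
time_s: 22.92
ee_pos: [639.4, -41.2, 94.9]
tool_rot: [-1.253, -1.1, 1.171]
wrist_force: [-2.4, 0.3, 2.2]
opening: 0.688
t 22.9667 pos [639.2  -41.14  94.93] op 0.6908358854915043 F [-1.48  0.22  1.51] 
R [[0.09445541435418128, -0.032003385403800155, -0.9950145516633795], [0.9950783598005681, -0.027037717448590348, 0.09533110558354774], [-0.029953840418070865, -0.9991219871256294, 0.02929201745088103]] q [-0.15  0.4   0.2   1.4  -0.03 -0.06]
tilt [-0.03 -0.03]
need [-0.21  1.97  1.12]
[ 0.29  0.44 -0.23]
```

```bash
for i in 1; do python3 -m crank '0 1 0 -0.12;0 1 0 -0.12'; python3 w.py 1 638 -41.3 93; python3 -c "from h import *;print(np.array(ctrl.read_state()['moment']))"; done
```

```text
time_s: 23.13
ee_pos: [639.4, -40.8, 94.6]
tool_rot: [-1.135, -1.273, 1.342]
wrist_force: [2.2, 2.0, 1.5]
opening: 0.69
t 23.1833 pos [639.21 -40.82  94.64] op 0.6957034899011953 F [-2.31  1.56  2.87] 
R [[-0.1418673443928032, -0.030898898427872024, -0.9894033124418362], [0.9896612461414769, -0.025710139948407318, -0.1411014053421601], [-0.021077819636599937, -0.9991917967936773, 0.03422687160097462]] q [-0.15  0.4   0.2   1.4  -0.03 -0.3 ]
tilt [-0.03 -0.03]
need [-0.27  1.69  1.21]
[0.22 0.54 0.07]
```

```bash
python3 -m crank '0 1 0 0;0 1 0 0;0 1 0 0' -1 >/dev/null; python3 -m crank '0 -30 0 0;0 -30 0 0;0 -25 0 0' ; python3 -m crank '0 0 0 0.125;0 1 0 0.125;0 1 0 0.125;0 1 0 0.125;0 1 0 0.125' >/dev/null;  python3 -m crank '0 0 0 0.125;0 1 0 0.125;0 1 0 0.125;0 1 0 0.125;0 1 0 0.125' >/dev/null; python3 -m crank '0 0 0 0.125;0 1 0 0.125;0 1 0 0.125;0 1 0 0.05;0 1 0 0'; python3 w.py 0 596 -98 194
```

```text
time_s: 23.68
ee_pos: [637.9, -38.5, 168.0]
tool_rot: [-1.131, -1.252, 1.336]
wrist_force: [0.5, -0.2, 0.0]
opening: 0.997
time_s: 24.93
ee_pos: [648.6, -41.3, 164.4]
tool_rot: [-1.603, 0.015, 0.016]
wrist_force: [-0.7, 0.2, 0.5]
opening: 0.996
t 24.9333 pos [648.64 -41.25 164.36] op 0.9960482377724227 F [-0.67  0.15  0.5 ] 
R [[0.9998150454573821, -0.019198080949074228, -0.001143925227290031], [0.0005247277608283092, -0.03222718830056037, 0.999480431521807], [-0.019224971725072926, -0.9992961733250624, -0.03221115396965979]] q [-0.15  0.39  0.34  1.53 -0.03  1.42]
tilt [-0.02 -0.03]
need [-53.23 -26.78 -57.61]
```

```bash
python3 -m crank '-20 -12 -28 0;-20 -12 -28 0;0 0 0 0' >/dev/null; python3 w.py 1; python3 b.py w8
python3 - <<'E'
import cv2,numpy as np,pickle
from h import *
c=pickle.load(open('c.pkl','rb'))[0]
u,v=proj([[638,-41,98]],'',c)[0];print(u,v)
a=cv2.imread('pics/w8.png');u0=int(np.clip(u-60,0,440));v0=int(np.clip(v-60,0,300));w=a[v0:v0+120,u0:u0+120]
b=cv2.imread('pics/w7.png')[76:196,300:420]
s=a[max(0,v0-10):v0+130,max(0,u0-140):u0-20]
cv2.imwrite('pics/w8c.png',cv2.resize(np.vstack([np.hstack([b,w]),np.zeros((0,240,3),np.uint8)]),(800,400),interpolation=2)); cv2.imwrite('pics/w8d.png',cv2.resize(a[0:250,150:480],(800,600)))
E
```

```text
t 25.2333 pos [609.65 -94.38 186.74] op 0.9973200217378585 F [ 0.88  0.28 -0.34] 
R [[0.9997420630007126, -0.021925144457591944, -0.005924146148862787], [0.005270383559527423, -0.02975653594779276, 0.9995432815168752], [-0.022091412906711592, -0.99931668484465, -0.02963330671531167]] q [-0.25  0.3   0.27  1.55 -0.03  1.32]
tilt [-0.02 -0.03]
t 25.2333 pos [609.65 -94.38 186.74] op 0.9973200217378585 F [ 0.88  0.28 -0.34] 
R [[0.9997420630007126, -0.021925144457591944, -0.005924146148862787], [0.005270383559527423, -0.02975653594779276, 0.9995432815168752], [-0.022091412906711592, -0.99931668484465, -0.02963330671531167]] q [-0.25  0.3   0.27  1.55 -0.03  1.32]
cam [612.32 -24.   310.54]
t 25.2833 pos [609.97 -93.13 185.86] op 1.0019735011633712 F [ 0.36 -0.1  -0.33] 
R [[0.9997200418711738, -0.022569950975582426, -0.007101774007831336], [0.0064544247983831585, -0.02862645700955979, 0.9995693404459752], [-0.02276352963888771, -0.9993353407500606, -0.0284727667489455]] q [-0.24  0.3   0.27  1.55 -0.03  1.32]
333.22716874727155 141.20151347352538
```

View pics/w8c.png

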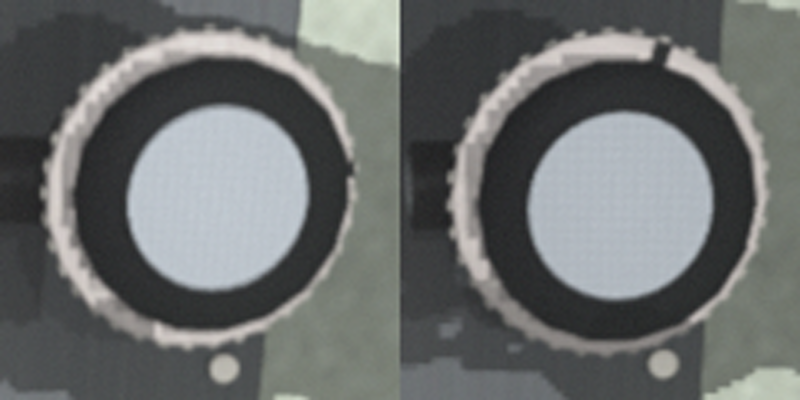

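Run:
```python
from h import *
import pickle
c=pickle.load(open('c.pkl','rb'))[0]
u0,v0=273,81
f=lambda x,y,z:unproj((u0+(x-400)*.3,v0+y*.3),z,'',c)
# ring_above circle: x 480..757, y 62..342 at z=120
C=f(618.5,202,120);m=f(661,54,104)
print(C,m,np.hypot(*(m-C)[:2]),np.degrees(np.arctan2(*(m-C)[1::-1])))
```

```text
[638.45 -39.44 120.  ] [646.98 -14.21 104.  ] 26.634652312470674 71.32586057021376
```

Run:
```python
from h import *
grab_frame('top');
for n in ('top','wrist'):
  for q in ['crank_hub','crank_knob','slide_centre','illuminator']:
    print(n,q,[(np.array(d['point']),round(d['confidence'],2)) for d in landmark_of(q,n) if d['point'][1]>-150][:2])
print(sign_off())
```

```text
top crank_hub [(array([ 368.1, -112.5,   -0.9]), 0.63), (array([552.2, 168.9,  70.6]), 0.55)]
top crank_knob []
top slide_centre [(array([554.1, -43.7,  55.2]), 0.68)]
top illuminator []
wrist crank_hub []
wrist crank_knob [(array([549. ,  -0.5,  -1.2]), 0.42)]
wrist slide_centre []
wrist illuminator [(array([638.5, -43.6,  10.8]), 0.56)]
the job is handed in; nothing more can be done
None
```

I seated the crank on the square shaft and wound its knob about 2.4 turns clockwise, until the slide stood in front of the illuminator port. Then I turned the iris ring counter-clockwise to its stop, let go, and handed the job in at about 26 s. `sign_off()` reports no verdict, so the checks below are my own.

- **Crank:** it bottomed out under about 22 N. The network then put the socket at z 50 mm, and the last look put the hub at z 71 mm, over the shaft. That last hub fix had only 0.55 confidence, behind a false report elsewhere. The knob was not confirmed at the end: the top camera missed it and the wrist camera gave one false report.
- **Slide:** pixel measurements in the wrist picture put it within about 1 mm of the port's axis. The crank angle corresponds to 43.1 mm of travel. The last network readings were y -43.7 mm for the slide and -43.6 mm for the illuminator, though the networks are only good to about 4 mm. I did not re-measure the slide from a picture after the iris turn.
- **Iris:** its mark stands at about 71°, roughly 1.23 rad against the 1.25 rad stop. This assumes the mark points along x when the iris is closed. The fingers turned about 1.66 rad and slipped once the ring had stopped. The wrist moment gave no clear sign of the stop.
- **Fixed rings, carriage and bystanders:** I know of no contact with any of them. Wrist forces stayed low during the iris turn, and I made no separate check of the bystanders' positions at the end.

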